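Trap a blank in the stop jig and lock the cam stop

ROBOT

A 7-joint arm with a two-finger parallel gripper is mounted at the origin on the work surface. World frame = base frame: x ahead of the robot, y to its left, z up, the work surface at z = 0. Lengths are in m, angles in rad, forces in N, time in s.
With the tool pointing down it reaches from about 0.425 to 1.025 m from the base axis. Payload 3.6 kg.
Tool frame: the origin (TCP) lies between the finger pads; the fingertips stand 11 mm ahead of it and the grasp point (between the pads) lies 8 mm behind it (robot.tip_extent is the distance from the TCP to the fingertips, in m); z points along the fingers, y is the line along which they close (so a half turn about z gives the same grasp; the last joint's range is limited). The gripper opens to 85 mm and grips with 20 to 120 N. Pads are 22 mm wide; open, the fingers measure 114 mm over their backs; the gripper's body (76 mm by 85 mm) begins 54 mm behind the grasp point. The pads swing forward as they close: fully open they stand 13 mm farther back than shut.
Start: joints at [-1.238, 0.591, 0.048, 1.609, -0.033, 0.943, -0.034], TCP at [0.299, 0.66, 0.242] pointing down, gripper open.
Joint ranges: [-2.69, 2.69], [-0.47, 2.24], [-1.27, 1.36], [0.19, 2.51], [-1.53, 4.68], [0.08, 2.07], [-3.09, 3.09]. Speed limits (rad/s): [2.57, 2.57, 3.14, 3.14, 3.14, 3.14, 3.14].

INTERFACE

Orientations are given as a unit quaternion [w, x, y, z].
In Python, from bench import robot gives the robot as it stands.
- The arm moves only by the tool drive_tool, never from a script. Its argument "motion" is a list of rows, each a list of 5 numbers: the shift along the world's x, y, z in m, then the turn about the world's z in degrees, then the opening in per cent of the stroke, from 0 (shut) to 100 (fully open). In form: [[x, y, z, spin, hand], ...]. A call has 1 to 5 rows; each row shifts and turns the commanded pose from where the row before left it; what a row does not reach is not made up. A row lasts 1/10 s, in which the tool goes at most 50 mm and 8.59 degrees, less where a joint would pass 70% of its speed; a pose out of reach is approached as far as the arm can. A call with a gripper value outside its range is refused whole. The fingers move at their own pace and stop on an object; the grip force is fixed at half the most. Time passes only in rows, so rows that do not move let the fingers close. It gives the time, the measured TCP pose, the force, the opening and the grip force at its end, in the units of the state.
- robot.sense(): the state, without advancing time (a new reading comes with each control period).
- robot.grab_frame(name): name is "scene" or "top"; returns the picture (384x512x3 uint8, blue, green, red); there is no depth.
- robot.calibration(name): a dict with "fovy" (degrees; the focal length in pixels is half the picture's height over the tangent of half this angle, whatever the lens; pixels are square), "cx", "cy" (the principal point, pixels), "R" (3x3) and "t" (3): a world point X has camera coordinates R X + t. Camera axes: x right, y down, z forward; pixel columns grow to the right and rows downward; lengths in m; the calibration is good to about 2 mm. A picture is of the moment at which its call begins. calibration takes no time and is no camera call.
- robot.sign_off(): hands the job in; it is judged then, once.
The state is a dict: "clock": time; "q": joint angles; "joint_vel": joint speeds; "joint_torque": joint torques, N m; "tcp_pos": TCP position; "tool_rot": TCP orientation; "ft_force": force on the tool from outside, world axes, zero at the start; "torque": the same for the moment, N m; "grip_width": finger opening in m; "grip_force": force on a finger pad.
Only numpy, scipy, OpenCV 4.12 (cv2) and the standard library are available. Lean on these libraries where they do the work, as an engineer would, in place of code of your own. Each camera call takes 0.05 s, during which the arm holds its last target. There are 200 camera calls.

TASK

First take the orange-handled rasp off the jig's bed and lay it flat in the grey tray. Then, with the cam lever still up, get the dark wooden blank square against the fence and the blue end stop and slide the red stop along its rail snugly up to the blank's other end; finally flip the cam lever all the way over and down towards the robot so that the stop is clamped. Leave everything else on the bench where it is.

Things in the scene. Friction and masses are not known exactly. Their poses are not given: they have to be found in the camera images.
- jig: Fixed stop jig. Origin on the bench; z up; y runs along the rail towards the blue end stop, x from the robot's side to the fence. Plywood bed: top at z=18 mm, x=-85 to 60, y=-225 to 205. Aluminium fence rail on it: front face x=20, back x=60, top z=68. Job done: blank's centre at x=-5, y=105 and the red stop's face at y=40.
- end_stop (a point): Centre of the blue end stop's face, against which the blank's end must come (jig x=5, y=170, z=40 mm). The end stop is fixed, 90 wide along the jig's x, 25 thick, top at z=63. Axes as the jig's.
- blank: Loose dark walnut block, 130 (own x) x 50 (own y) x 45 mm high, about 200 g. Origin at the centre of its underside. Starts on the bed, its x roughly along the jig's y, askew and away from both fence and end stop. Home when its long side is flush to the fence and its end touches the end stop.
- rasp: Loose rasp, 120 mm long along its x, about 140 g, lying across the bed between blank and red stop, handle towards the robot and overhanging the bed's front. Origin on its underside at the centre of mass: orange flat-sided handle x=-50 to 20 (28 wide, 24 high), steel blade x=20 to 70 (22 wide, 8 high). Grip it across the handle at the origin.
- tray_in (a point): Centre of the inner floor of the fixed grey open tray, 5 mm above the bench; tray inside 100 (x) x 190 (y) mm, walls 5 mm thick, rim 35 mm above the bench; axes along the world's. It may stand left or right, changing places with the green parts box.
- stop (a joint): Travel (m) of the red stop along the rail, growing towards the blue end stop; limits 0 and 0.28. Reads 0.220 when the blank is home and the stop touches it. Sliding friction about 2 N with the lever up; it can push the blank along before it. With the lever down a cam bites and it holds against about 15 N.
- stop_face (a point): Centre of the red stop's face towards the blank (jig +y side). From here its front block reaches 40 mm back along the jig's -y, 25 mm either way along x, 23 mm up and down (z=20 to 66 mm); its flat back can be pushed. Over the fence its carriage block spans jig x=14 to 70, up to z=97 mm. Axes as the jig's.
- lever (a joint): Cam lever angle (rad). At 0 it leans 0.5 rad from upright back over the fence (jig +x); it grows as it swings over the top and down to the robot's side (jig -x): upright at 0.5, limit 1.95 (nearly level), clamped above 1.8. Stays where left; friction 0.1 N m, up to about 0.3 N m over the last 0.5 rad where the cam bites.
- lever_pivot (a point): The lever's hinge axis (along the jig's y) on top of the red stop, 108 mm above the bench, moving with the stop. The lever is a bar 102 mm long from here: steel for 42 mm, then a black grip 60 mm long, 22 wide along the axis and 16 thick.
- lever_tip (a point): End of the lever's black grip, 102 mm from the pivot.
- partsbox: Fixed green small-parts drawer box, 110 x 200 x 70 mm high, bystander; origin at the centre of its underside.
- oil: Bystander: loose amber bottle, 54 mm diameter, 150 high, standing behind the fence. Origin under its centre.
- tin: Bystander: loose steel tin, 66 mm diameter, 90 high, standing behind the fence. Origin under its centre.
- glue: Bystander: loose white jar with blue lid, 56 mm diameter, 75 high, standing before the jig. Origin under its centre.
- offcut: Bystander: loose pale wood offcut 120 x 45 x 40 mm high, beyond the end-stop end of the jig. Origin under its centre.
- hammer: Bystander: loose hammer lying on the bench to the robot's right.
- screwdriver: Bystander: loose screwdriver lying behind the jig.

How it is judged:
On the way, in this order (a step that is already met when the one before it is completed fails the run):
1. the rasp lies flat in the tray, let go (x of rasp in the frame of tray_in between -0.04 and 0.04 m and y of rasp in the frame of tray_in between -0.075 and 0.075 m and z of rasp in the frame of tray_in below 0.028 m and angle between rasp's own x axis and vertical above 1.4 rad and contact force between the fingers and rasp below 0.2 N), for 0.2 s.
2. blank flush to fence and end stop, red stop up against it, lever still up (x of blank in the frame of jig above -0.0085 m and y of blank in the frame of jig above 0.1015 m and z of blank in the frame of jig between 0.014 and 0.022 m and angle between the x axis of blank and the y axis of jig, either way round below 0.04 rad and angle between blank's own z axis and vertical below 0.05 rad and value of joint stop between 0.2165 and 0.2235 m and value of joint lever below 1 rad), for 0.2 s.
At the end, for the whole second after the job is handed in: Rasp flat in the tray; blank flat on the bed, within 3.5 mm of fence and end stop and square (0.04 rad); red stop at 0.2165 to 0.2235 m, so against the blank; lever clamped, above 1.8 rad; all at rest (x of rasp in the frame of tray_in between -0.04 and 0.04 m and y of rasp in the frame of tray_in between -0.075 and 0.075 m and z of rasp in the frame of tray_in below 0.028 m and angle between rasp's own x axis and vertical above 1.4 rad and x of blank in the frame of jig above -0.0085 m and y of blank in the frame of jig above 0.1015 m and z of blank in the frame of jig between 0.014 and 0.022 m and angle between the x axis of blank and the y axis of jig, either way round below 0.04 rad and angle between blank's own z axis and vertical below 0.05 rad and value of joint stop between 0.2165 and 0.2235 m and value of joint lever above 1.8 rad and linear speed of each of blank, rasp below 0.01 m/s); the robot touches nothing.
It fails at once if a bystander is shifted by more than 30 mm or knocked over (distance of any of oil, tin, glue, offcut, hammer, screwdriver from where it was at the start of the episode above 0.03 m or angle between any of oil, tin, glue's own z axis and vertical above 0.5 rad).
It also fails if it takes over 72 s, if anything falls off the work surface, if the arm or the gripper's body presses on something with over 40 N, if the wrist force passes 120 N, or if a joint passes its speed limit or range.

## Working session

There is one attempt and no reset: what is moved stays moved. The work goes in short steps, Python scripts to look and compute and a tool call to move; the robot and the scene stay as the last step left them, time stands still between calls to the robot, and variables do not carry over. Pictures are saved under pics/ and viewed, at most 10 in all, crops included, and the job is handed in when it is done.

Besides the shell and the picture viewer there is one more tool, called after "Call:" by a JSON object that holds its "op" and its "data", one argument or row to a line. drive_tool: Moves the arm, as the interface text tells. Its arguments: {"type":"object","properties":{"motion":{"type":"array"}},"required":["motion"]}

```bash
mkdir -p pics; cat > h.py <<'E'
from bench import robot
import numpy as np, cv2
def ray(cam,u,v,z):
    c=robot.calibration(cam);f=192/np.tan(np.radians(c["fovy"])/2)
    R=np.array(c["R"]);t=np.array(c["t"]);o=-R.T@t
    d=R.T@np.array([(u-c["cx"])/f,(v-c["cy"])/f,1]);return o+d*(z-o[2])/d[2]
def proj(cam,X):
    c=robot.calibration(cam);f=192/np.tan(np.radians(c["fovy"])/2)
    p=np.array(c["R"])@np.array(X)+np.array(c["t"]);return np.array([c["cx"]+f*p[0]/p[2],c["cy"]+f*p[1]/p[2]])
E
python3 - <<'E'
from h import *
a=robot.grab_frame("top");b=robot.grab_frame("scene")
cv2.imwrite("pics/top0.png",cv2.resize(a,(800,600)));cv2.imwrite("pics/scene0.png",cv2.resize(b,(800,600)))
np.save("top0.npy",a);np.save("scene0.npy",b)
for n in("top","scene"):
    c=robot.calibration(n);print(n,c["fovy"],c["cx"],c["cy"],-np.array(c["R"]).T@np.array(c["t"]),np.round(c["R"],3).tolist())
print(robot.sense())
E
```

```text
top 49.07010745557187 248.12538646148903 187.46712372880282 [ 0.343209   -0.06077486  1.41187459] [[0.003, -1.0, 0.007], [-0.982, -0.004, -0.188], [0.188, -0.006, -0.982]]
scene 47.427775953858735 249.06149250559844 186.56401514408967 [1.08637094 0.70167385 1.03086551] [[-0.829, 0.559, -0.008], [0.397, 0.578, -0.713], [-0.394, -0.595, -0.701]]
{'clock': 0.1, 'q': array([-1.23850582,  0.59205493,  0.04829529,  1.60973564, -0.03333069,
        0.94267794, -0.03367391]), 'joint_vel': array([-6.49778970e-05, -1.73288600e-03, -5.04123840e-04, -3.40424969e-03,
       -1.25942892e-03,  6.48058075e-05,  3.83506661e-04]), 'joint_torque': array([ 4.50556894e-03, -5.50001907e+01,  1.55252315e+00, -1.98823893e+01,
        9.63396131e-03,  3.86001178e-03,  9.56755208e-07]), 'tcp_pos': array([0.2991276 , 0.65960043, 0.24121951]), 'tool_rot': array([-1.75598154e-04,  2.11244276e-01,  9.77432752e-01, -1.02045556e-03]), 'ft_force': array([ 0.1599478 ,  0.68855372, -0.01929971]), 'torque': array([ 0.02341617, -0.00507885, -0.00408291]), 'grip_force': 0.0, 'grip_width': 0.08507338082893749}
```

View pics/top0.png

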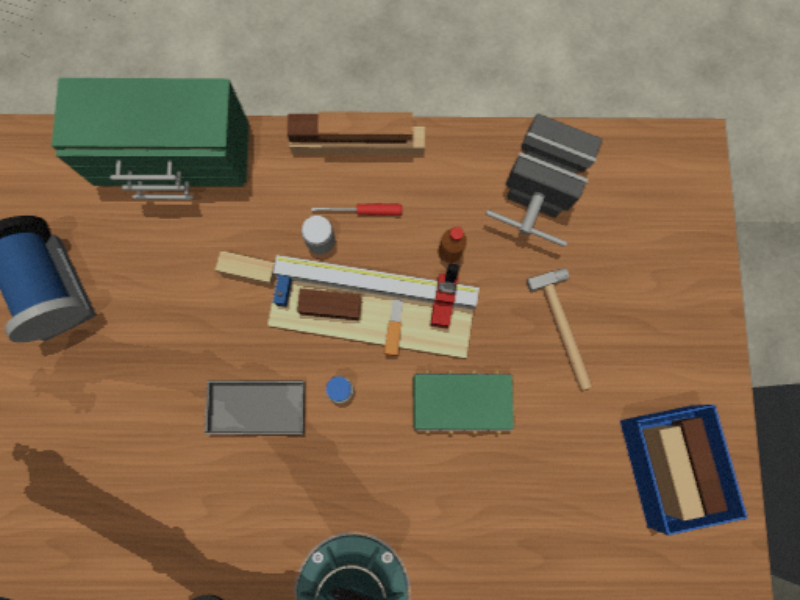

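View pics/scene0.png

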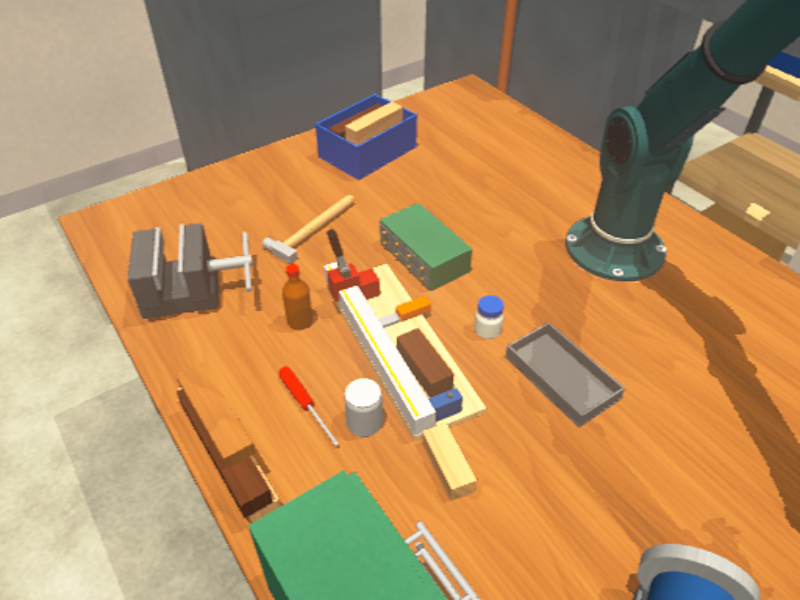

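The top view (800x600) shows the tray at (255,408), left. The blank is at (330,304), the rasp handle at (393,337), the red stop at (443,300) with its lever leaning back, the blue stop at (283,290), and the glue jar at (340,390) between tray and jig. The scene view agrees. Next I'll measure with masks.

```bash
cat >> h.py <<'E'
def comp(img,lo,hi,roi):
    hsv=cv2.cvtColor(img,cv2.COLOR_BGR2HSV);m=cv2.inRange(hsv,np.array(lo),np.array(hi))
    k=np.zeros_like(m);x0,y0,x1,y1=roi;k[y0:y1,x0:x1]=255;m&=k
    n,l,s,c=cv2.connectedComponentsWithStats(m)
    if n<2:return None
    i=1+np.argmax(s[1:,4]);return (l==i).astype(np.uint8)
def rect(cam,m,z):
    c=max(cv2.findContours(m,cv2.RETR_EXTERNAL,cv2.CHAIN_APPROX_NONE)[0],key=cv2.contourArea)[:,0,:]
    P=np.array([ray(cam,u,v,z)[:2]*1000 for u,v in c],np.float32)
    r=cv2.minAreaRect(P);return np.round(r[0],1),np.round(r[1],1),round(r[2],1),np.round(cv2.boxPoints(r)).tolist()
E
python3 - <<'E'
from h import *
a=np.load("top0.npy")
J=[160,155,315,235]
S={"orange":([8,150,120],[20,255,255],[235,185,275,235],.042),
"blank":([0,60,20],[15,255,110],[180,175,245,215],.063),
"red":([0,170,80],[6,255,255],[270,170,300,215],.066),
"blue":([100,120,40],[125,255,255],[165,165,200,205],.063),
"fence":([0,0,150],[40,45,255],[170,155,315,205],.068),
"bed":([18,40,120],[35,140,255],[165,160,315,235],.018),
"tray":([0,0,30],[180,40,140],[125,235,205,285],.035),
"glue":([100,120,40],[125,255,255],[200,230,235,265],.075)}
vis=a.copy()
for n,(lo,hi,roi,z) in S.items():
    m=comp(a,lo,hi,roi)
    if m is None: print(n,None);continue
    print(n,m.sum(),*rect("top",m,z))
    vis[cv2.morphologyEx(m,cv2.MORPH_GRADIENT,np.ones((2,2),np.uint8))>0]=(255,0,255)
cv2.imwrite("pics/v0.png",cv2.resize(np.hstack([vis[150:290,110:330]]),(800,509),interpolation=cv2.INTER_NEAREST))
E
```

```text
orange 168 [510.5 -78.9] [27.8 68. ] 83.7 [[475.0, -89.0], [543.0, -96.0], [546.0, -69.0], [478.0, -61.0]]
blank 647 [578.5  53.2] [129.6  56.7] 84.4 [[544.0, -9.0], [600.0, -14.0], [613.0, 115.0], [557.0, 120.0]]
red 163 [ 558.9 -179.9] [38.2 45.4] 80.6 [[533.0, -195.0], [578.0, -202.0], [584.0, -165.0], [540.0, -157.0]]
blue 135 [607.8 151.8] [26.2 61.7] 81.5 [[575.0, 143.0], [636.0, 134.0], [640.0, 160.0], [579.0, 169.0]]
fence 90 [565.9 -87. ] [22.7 39.5] 89.9 [[546.0, -98.0], [586.0, -98.0], [586.0, -76.0], [546.0, -76.0]]
bed 1419 [570.6  51.5] [262.3 105.4] 80.8 [[498.0, -70.0], [602.0, -86.0], [644.0, 173.0], [539.0, 189.0]]
tray 2100 [366.6 204.4] [104.8 199.8] 0.1 [[314.0, 304.0], [314.0, 104.0], [419.0, 105.0], [419.0, 304.0]]
glue 181 [402.5  30.3] [44.6 46.2] 45.4 [[370.0, 31.0], [403.0, -2.0], [435.0, 30.0], [402.0, 62.0]]
```

View pics/v0.png

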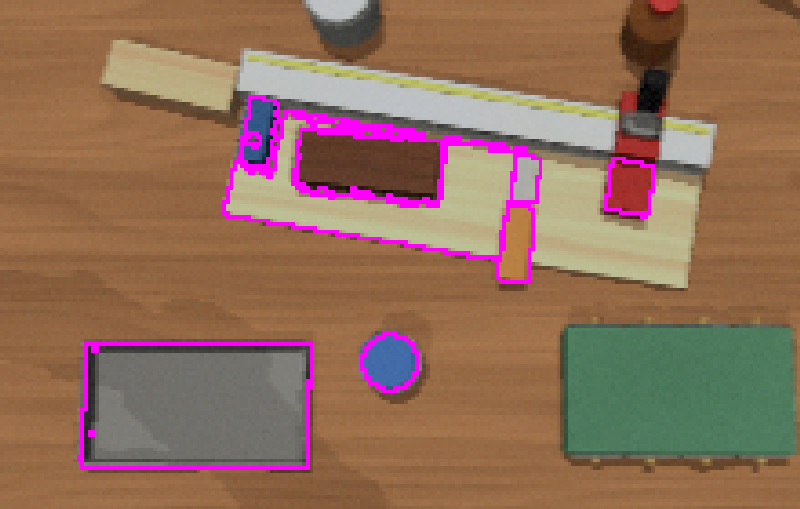

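The outlines fit: tray, rasp handle, glue lid and bed edges are well caught. In the crop, fence-top corners are at about (243,50), (237,92), (715,125), (710,170), and bed front corners at (224,214), (687,288). I'll fit the jig from these and start the approach.

```bash
python3 - <<'E'
from h import *
from scipy.optimize import least_squares
pts=[((243,50),(60,205),68),((237,92),(20,205),68),((715,125),(60,-225),68),((710,170),(20,-225),68),((224,214),(-85,205),18),((687,288),(-85,-225),18)]
W=np.array([ray("top",110+x/3.636,150+y/3.636,z/1000)[:2]*1000 for (x,y),_,z in pts]);J=np.array([p[1] for p in pts],float)
def T(p,X):
    c,s=np.cos(p[2]),np.sin(p[2]);return X@np.array([[c,s],[-s,c]])+p[:2]
r=least_squares(lambda p:(T(p,J)-W).ravel(),[580,0,-.16],loss="soft_l1",f_scale=3);p=r.x
print(p,np.degrees(p[2]),np.round(T(p,J)-W,1).tolist())
np.save("jig.npy",p)
c,s=np.cos(p[2]),np.sin(p[2]);inv=lambda w:(np.array(w)-p[:2])@np.array([[c,-s],[s,c]])
for n,w in dict(blank=(578.5,53.2),rasp=(525.4,-80.5),red=(558.9,-179.9),blue=(607.8,151.8),glue=(402,30)).items():print(n,inv(w).round(1))
for n,w in dict(oil=(654,20,.13),tin=(340,-5+5,.09)).items():
    q=ray("top",110+w[0]/3.636,150+w[1]/3.636,w[2])[:2]*1000;print(n,q,inv(q))
E
```

```text
[ 5.87785838e+02 -2.95558594e+01 -1.57641085e-01] -9.032168834014083 [[0.3, -1.3], [-0.3, 0.9], [0.2, -0.8], [1.6, 0.0], [-0.4, 1.0], [-1.4, 0.3]]
blank [-22.2  80.3]
rasp [-53.6 -60.1]
red [  -4.9 -153. ]
blue [ -8.7 182.2]
glue [-192.8   29.7]
oil [ 691.7360316  -200.40746654] [ 129.4830672  -152.41407296]
tin [719.80565168  76.05512673] [113.80305341 125.02710318]
```

Call:
{"op": "drive_tool", "data": {
  "motion": [
    [0.013,-0.043,0,1,60],
    [0.013,-0.043,0,1,60],
    [0.013,-0.043,0,1,60],
    [0.013,-0.043,0,1,60],
    [0.013,-0.043,0,1,60]
  ]
}}

```text
clock: 0.6
tcp_pos: [0.3646, 0.4432, 0.2419]
tool_rot: [-0.0, 0.168, 0.986, -0.0]
ft_force: [1.7, -0.0, -0.0]
grip_width: 0.0514
grip_force: 0.0
```

Call:
{"op": "drive_tool", "data": {
  "motion": [
    [0.013,-0.043,0,1,60],
    [0.013,-0.043,0,1,60],
    [0.013,-0.043,0,1,60],
    [0.013,-0.043,0,1,60],
    [0.013,-0.043,0,1,60]
  ]
}}

```text
clock: 1.1
tcp_pos: [0.4295, 0.2283, 0.2422]
tool_rot: [-0.0, 0.125, 0.992, -0.0]
ft_force: [1.2, 0.5, 0.1]
grip_width: 0.0514
grip_force: 0.0
```

Call:
{"op": "drive_tool", "data": {
  "motion": [
    [0.013,-0.043,0,1,60],
    [0.013,-0.043,0,1,60],
    [0.013,-0.043,0,1,60],
    [0.013,-0.043,0,1,60],
    [0.013,-0.043,0,1,60]
  ]
}}

```text
clock: 1.6
tcp_pos: [0.4945, 0.0135, 0.2422]
tool_rot: [-0.0, 0.081, 0.997, 0.0]
ft_force: [0.7, 0.3, -0.7]
grip_width: 0.0511
grip_force: 0.0
```

Call:
{"op": "drive_tool", "data": {
  "motion": [
    [0.0155,-0.047,0,1.6,60],
    [0.015,-0.047,0,1.6,60],
    [0,0,-0.05,0,60],
    [0,0,-0.05,0,60],
    [0,0,-0.04,0,60]
  ]
}}

```text
clock: 2.1
tcp_pos: [0.5243, -0.0793, 0.1002]
tool_rot: [-0.0, 0.055, 0.999, -0.0]
ft_force: [0.1, 0.9, -0.7]
grip_width: 0.0513
grip_force: 0.0
```

Call:
{"op": "drive_tool", "data": {
  "motion": [
    [0,0,-0.04,0,60],
    [0,0,-0.028,0,60],
    [0,0,0,0,60]
  ]
}}

```text
clock: 2.4
tcp_pos: [0.5221, -0.0783, 0.0308]
tool_rot: [-0.004, 0.054, 0.999, 0.0]
ft_force: [-0.5, 0.1, 0.1]
grip_width: 0.0512
grip_force: 0.0
```

```bash
python3 - <<'E'
from h import *
b=robot.grab_frame("scene")
cv2.imwrite("pics/g1.png",cv2.resize(b[150:280,190:350],(800,600)))
print(robot.sense()["tcp_pos"],robot.sense()["ft_force"])
E
```

```text
[ 0.52349102 -0.07860023  0.03277143] [0.21597582 0.85620732 1.11749009]
```

View pics/g1.png

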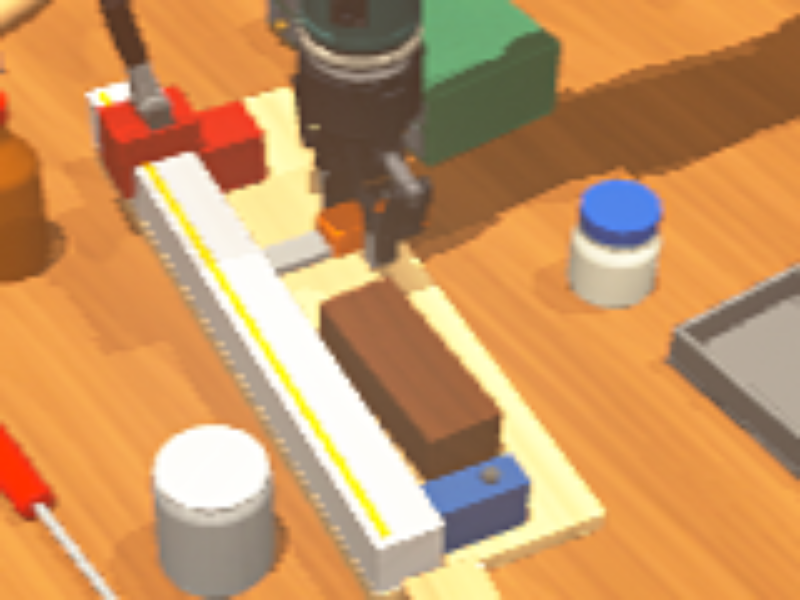

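The fingers straddle the orange handle (at 340,228 in the crop). I'll close and lift.

Call:
{"op": "drive_tool", "data": {
  "motion": [
    [0,0,0,0,15],
    [0,0,0,0,15],
    [0,0,0,0,15],
    [0,0,0,0,15],
    [0,0,0,0,15]
  ]
}}

```text
clock: 2.95
tcp_pos: [0.5262, -0.079, 0.0361]
tool_rot: [0.002, 0.054, 0.999, -0.0]
ft_force: [-0.8, 1.2, 7.5]
grip_width: 0.0264
grip_force: 60.2
```

Call:
{"op": "drive_tool", "data": {
  "motion": [
    [0,0,0.03,0,15],
    [0,0,0.04,0,15],
    [0,0,0.04,0,15],
    [0,0,0.04,0,15],
    [0,0,0.02,0,15]
  ]
}}

```text
clock: 3.45
tcp_pos: [0.5263, -0.0788, 0.2084]
tool_rot: [0.003, 0.054, 0.999, 0.0]
ft_force: [1.2, -0.1, -1.6]
grip_width: 0.0265
grip_force: 59.5
```

Call:
{"op": "drive_tool", "data": {
  "motion": [
    [-0.0154,0.0314,0,-8.4,15],
    [-0.0154,0.0314,0,-8.4,15],
    [-0.0154,0.0314,0,-8.4,15],
    [-0.0154,0.0314,0,-8.4,15],
    [-0.0154,0.0314,0,-8.4,15]
  ]
}}

```text
clock: 3.95
tcp_pos: [0.4469, 0.0795, 0.2049]
tool_rot: [0.0, 0.411, 0.912, 0.001]
ft_force: [0.5, -0.2, -1.3]
grip_width: 0.0267
grip_force: 59.4
```

Call:
{"op": "drive_tool", "data": {
  "motion": [
    [-0.0154,0.0314,0,-8.4,15],
    [-0.0154,0.0314,0,-8.4,15],
    [-0.0154,0.0314,0,-8.4,15],
    [-0.0154,0.0314,0,-8.4,15],
    [-0.0154,0.0314,0,-8.4,15]
  ]
}}

```text
clock: 4.45
tcp_pos: [0.3698, 0.2365, 0.2049]
tool_rot: [-0.0, 0.71, 0.704, 0.001]
ft_force: [0.0, 0.3, -1.0]
grip_width: 0.0267
grip_force: 59.4
```

Call:
{"op": "drive_tool", "data": {
  "motion": [
    [0,0,0,0,15],
    [0,0,-0.04,0,15],
    [0,0,-0.04,0,15],
    [0,0,-0.03,0,15],
    [0,0,0,0,15]
  ]
}}

```text
clock: 4.95
tcp_pos: [0.3692, 0.2338, 0.0922]
tool_rot: [-0.001, 0.708, 0.706, -0.003]
ft_force: [-0.5, -0.4, -1.1]
grip_width: 0.0266
grip_force: 59.5
```

```bash
python3 - <<'E'
from h import *
b=robot.grab_frame("scene")
cv2.imwrite("pics/g2.png",cv2.resize(b[150:300,290:450],(800,600)))
s=robot.sense();print(s["tcp_pos"],s["tool_rot"],s["grip_width"],s["q"].round(2))
E
```

```text
[0.37025968 0.23422708 0.09372166] [-4.60954246e-04  7.08462315e-01  7.05746683e-01 -1.59843816e-03] 0.026377877949208574 [-0.88  0.53  0.28  2.35 -0.48  0.31 -0.18]
```

View pics/g2.png

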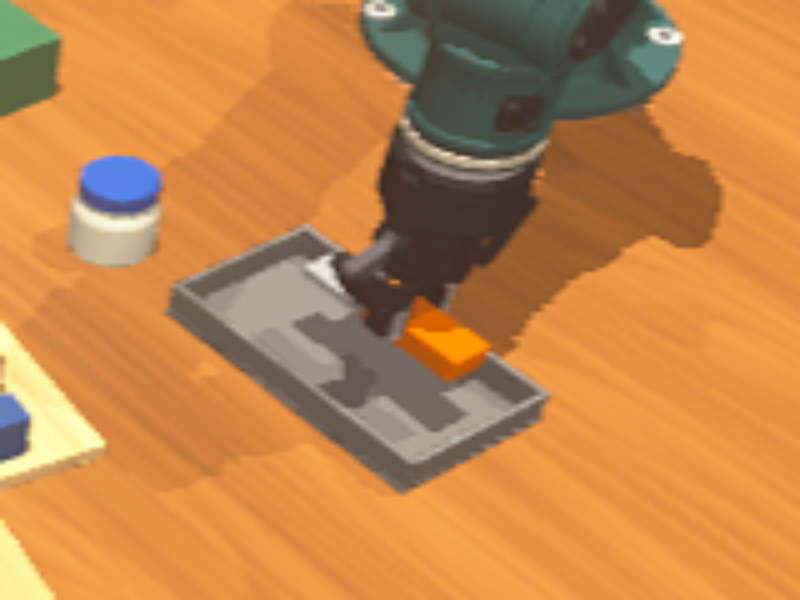

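The rasp hangs level over the tray, handle at (445,335) in the crop. I'll lower it slowly.

Call:
{"op": "drive_tool", "data": {
  "motion": [
    [0,0,-0.03,0,15],
    [0,0,-0.025,0,15],
    [0,0,-0.01,0,15],
    [0,0,-0.004,0,15],
    [0,0,0,0,15]
  ]
}}

```text
clock: 5.5
tcp_pos: [0.3716, 0.2355, 0.0261]
tool_rot: [0.0, 0.708, 0.706, 0.001]
ft_force: [0.3, -0.7, -1.3]
grip_width: 0.0265
grip_force: 59.5
```

Call:
{"op": "drive_tool", "data": {
  "motion": [
    [0,0,-0.003,0,15],
    [0,0,-0.001,0,15],
    [0,0,0,0,50],
    [0,0,0,0,50],
    [0,0,0,0,50]
  ]
}}

```text
clock: 6.0
tcp_pos: [0.3712, 0.2355, 0.0217]
tool_rot: [0.0, 0.708, 0.706, 0.0]
ft_force: [-0.2, -0.8, -0.3]
grip_width: 0.0425
grip_force: 0.0
```

Call:
{"op": "drive_tool", "data": {
  "motion": [
    [0,0,0.02,0,50],
    [0,0,0.04,0,50],
    [0,0,0.05,0,50],
    [0,0,0.04,0,50],
    [0,0,0,0,80]
  ]
}}

```text
clock: 6.5
tcp_pos: [0.3733, 0.2369, 0.1754]
tool_rot: [0.0, 0.708, 0.706, 0.005]
ft_force: [1.1, 1.2, 0.3]
grip_width: 0.0557
grip_force: 0.0
```

Call:
{"op": "drive_tool", "data": {
  "motion": [
    [0.0144,-0.0172,0,8.1,80],
    [0.0144,-0.0172,0,8.1,80],
    [0.0144,-0.0172,0,8.1,80],
    [0.0144,-0.0172,0,8.1,80],
    [0.0144,-0.0172,0,8.1,80]
  ]
}}

```text
clock: 7.0
tcp_pos: [0.4427, 0.1485, 0.1705]
tool_rot: [-0.001, 0.417, 0.909, -0.001]
ft_force: [0.7, 0.5, -0.1]
grip_width: 0.0682
grip_force: 0.0
```

```bash
python3 - <<'E'
from h import *
a=robot.grab_frame("top");b=robot.grab_frame("scene")
cv2.imwrite("pics/g3.png",np.hstack([cv2.resize(a[150:290,110:330],(400,300)),cv2.resize(b[180:300,310:440],(400,300))]))
m=comp(b,[8,150,120],[20,255,255],[320,200,420,290]);m2=comp(a,[8,150,120],[20,255,255],[120,235,210,285])
for c,k in(("scene",m),("top",m2)):
    if k is not None:print(c,k.sum(),*rect(c,k,.029))
print(robot.sense()["tcp_pos"])
E
```

```text
scene 6240 [349.6 240.8] [360.  310.2] 49.4 [[115.0, 205.0], [350.0, 3.0], [584.0, 277.0], [349.0, 478.0]]
[0.44453714 0.14642994 0.17091627]
```

View pics/g3.png

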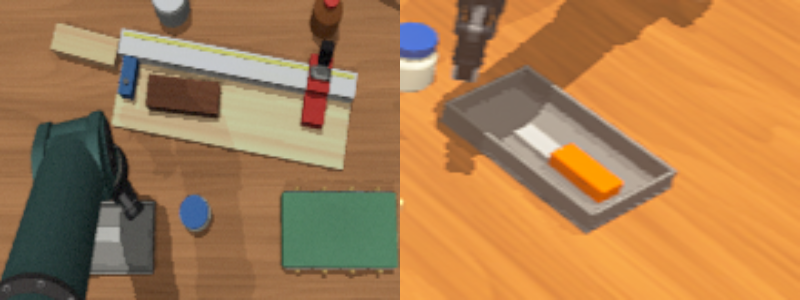

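The rasp lies flat in the tray with its handle at (585,172) and blade towards the jar; nothing else has moved. Next I'll push the blank to the fence with both fingers of the open hand.

Call:
{"op": "drive_tool", "data": {
  "motion": [
    [0.0144,-0.0172,0,8.1,80],
    [0.0144,-0.0172,0,8.1,80],
    [0.0144,-0.0172,0,8.1,80],
    [0.0144,-0.0172,0,8.1,80],
    [0.0144,-0.0172,0,8.1,80]
  ]
}}

```text
clock: 7.6
tcp_pos: [0.5142, 0.0637, 0.1705]
tool_rot: [-0.001, 0.078, 0.997, 0.0]
ft_force: [0.6, 0.7, -0.8]
grip_width: 0.0679
grip_force: 0.0
```

Call:
{"op": "drive_tool", "data": {
  "motion": [
    [0,0,0,0,80],
    [0,0,-0.04,0,80],
    [0,0,-0.04,0,80],
    [0,0,-0.04,0,80],
    [0,0,-0.014,0,80]
  ]
}}

```text
clock: 8.1
tcp_pos: [0.5113, 0.0645, 0.034]
tool_rot: [-0.004, 0.081, 0.997, -0.001]
ft_force: [0.0, 0.1, -0.6]
grip_width: 0.0682
grip_force: 0.0
```

Call:
{"op": "drive_tool", "data": {
  "motion": [
    [0,0,0,0,80],
    [0.0099,-0.0016,0,0,80],
    [0.0099,-0.0016,0,0,80],
    [0.0079,-0.0013,0,0,80],
    [0,0,0,0,80]
  ]
}}

```text
clock: 8.6
tcp_pos: [0.5457, 0.0587, 0.0387]
tool_rot: [0.002, 0.081, 0.997, 0.0]
ft_force: [0.4, -0.9, 0.0]
grip_width: 0.0684
grip_force: 0.0
```

Call:
{"op": "drive_tool", "data": {
  "motion": [
    [0.004,-0.0006,0,0,80],
    [0.004,-0.0006,0,0,80],
    [0.003,-0.0005,0,0,80],
    [0.002,-0.0003,0,0,80],
    [0,0,0,0,80]
  ]
}}

```text
clock: 9.1
tcp_pos: [0.5557, 0.0566, 0.0372]
tool_rot: [0.0, 0.08, 0.997, -0.0]
ft_force: [-0.9, 0.5, 1.3]
grip_width: 0.0685
grip_force: 0.6
```

Call:
{"op": "drive_tool", "data": {
  "motion": [
    [0.002,-0.0003,0,0,80],
    [0,0,0,0,80]
  ]
}}

```text
clock: 9.3
tcp_pos: [0.558, 0.0563, 0.0372]
tool_rot: [0.0, 0.08, 0.997, -0.0]
ft_force: [-0.7, 0.3, -0.3]
grip_width: 0.0683
grip_force: 0.4
```

Call:
{"op": "drive_tool", "data": {
  "motion": [
    [0.001,-0.0002,0,0,80],
    [0.001,-0.0002,0,0,80],
    [0,0,0,0,80]
  ]
}}

```text
clock: 9.6
tcp_pos: [0.5601, 0.056, 0.0373]
tool_rot: [0.0, 0.08, 0.997, 0.0]
ft_force: [-1.6, 0.0, 0.1]
grip_width: 0.0688
grip_force: 0.4
```

Call:
{"op": "drive_tool", "data": {
  "motion": [
    [0.001,-0.0002,0,0,80],
    [0.001,-0.0002,0,0,80],
    [0,0,0,0,80]
  ]
}}

```text
clock: 9.9
tcp_pos: [0.5619, 0.0557, 0.0373]
tool_rot: [0.0, 0.08, 0.997, 0.0]
ft_force: [-0.9, 0.4, -1.2]
grip_width: 0.0682
grip_force: 0.4
```

Call:
{"op": "drive_tool", "data": {
  "motion": [
    [0.001,-0.0002,0,0,80],
    [0.001,-0.0002,0,0,80],
    [0,0,0,0,80]
  ]
}}

```text
clock: 10.2
tcp_pos: [0.562, 0.0556, 0.0372]
tool_rot: [-0.002, 0.08, 0.997, -0.0]
ft_force: [-5.5, 0.7, 4.0]
grip_width: 0.0684
grip_force: 2.5
```

Call:
{"op": "drive_tool", "data": {
  "motion": [
    [-0.015,0.002,0,0,80],
    [-0.017,0.003,0,0,80],
    [0,0,0.04,0,40],
    [0,0,0.045,0,0],
    [0,0,0.045,0,0]
  ]
}}

```text
clock: 10.7
tcp_pos: [0.5328, 0.06, 0.1688]
tool_rot: [0.001, 0.08, 0.997, 0.0]
ft_force: [0.6, -0.0, -0.5]
grip_width: 0.025
grip_force: 0.0
```

Call:
{"op": "drive_tool", "data": {
  "motion": [
    [0.0014,-0.0414,0,0,0],
    [0.0014,-0.0414,0,0,0],
    [0.0014,-0.0414,0,0,0],
    [0.0014,-0.0414,0,0,0],
    [0.0014,-0.0414,0,0,0]
  ]
}}

```text
clock: 11.2
tcp_pos: [0.5401, -0.1492, 0.1679]
tool_rot: [0.002, 0.08, 0.997, -0.0]
ft_force: [0.6, 0.1, -0.2]
grip_width: 0.0001
grip_force: 0.0
```

Call:
{"op": "drive_tool", "data": {
  "motion": [
    [0.0014,-0.0414,0,0,0],
    [0.0014,-0.0414,0,0,0],
    [0,0,0,0,0],
    [0,0,0,0,0]
  ]
}}

```text
clock: 11.6
tcp_pos: [0.5421, -0.2319, 0.1676]
tool_rot: [0.001, 0.082, 0.997, -0.001]
ft_force: [-0.5, 0.6, 0.1]
grip_width: 0.0003
grip_force: 0.0
```

```bash
python3 - <<'E'
from h import *
a=robot.grab_frame("top");b=robot.grab_frame("scene")
cv2.imwrite("pics/g4.png",np.hstack([cv2.resize(a[150:240,150:310],(400,225)),cv2.resize(b[130:290,190:320],(400,492))[:225*2][::1][:225] if 0 else cv2.resize(b[140:212,195:323],(400,225))]))
p=np.load("jig.npy");c,s=np.cos(p[2]),np.sin(p[2]);inv=lambda w:(np.array(w)-p[:2])@np.array([[c,-s],[s,c]])
m=comp(a,[0,60,20],[15,255,110],[180,170,245,215])
r=rect("top",m,.063);print(r,inv(r[0]),[inv(q).round(1).tolist() for q in r[3]])
S=robot.sense();print(S["tcp_pos"],inv(S["tcp_pos"][:2]*1000),S["grip_width"])
E
```

```text
(array([595. ,  50.4]), array([130.7,  56. ]), 80.7, [[557.0, -10.0], [612.0, -19.0], [633.0, 110.0], [578.0, 119.0]]) [-5.42748025 80.09697897] [[-33.5, 14.5], [22.3, 14.2], [22.7, 144.9], [-33.0, 145.2]]
[ 0.54211068 -0.22861501  0.16733686] [ -13.85870996 -203.76138532] 0.0001256545767535266
```

View pics/g4.png

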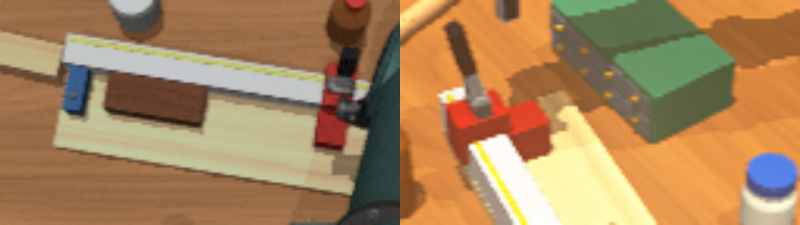

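The blank now lies flush along the fence (centre about jig x=-5, y=80) and the tool is behind the red stop. I'll lower it and push.

Call:
{"op": "drive_tool", "data": {
  "motion": [
    [0,0,-0.04,0,0],
    [0,0,-0.04,0,0],
    [0,0,-0.035,0,0],
    [0,0,0,0,0]
  ]
}}

```text
clock: 12.1
tcp_pos: [0.5388, -0.2261, 0.0483]
tool_rot: [-0.004, 0.078, 0.997, 0.002]
ft_force: [-0.6, 0.9, 0.2]
grip_width: 0.0
grip_force: 0.0
```

Call:
{"op": "drive_tool", "data": {
  "motion": [
    [0.0008,0.005,0,0,0],
    [0.0016,0.0099,0,0,0],
    [0.0016,0.0099,0,0,0],
    [0.0024,0.0148,0,0,0],
    [0.0024,0.0148,0,0,0]
  ]
}}

```text
clock: 12.6
tcp_pos: [0.5517, -0.1747, 0.0538]
tool_rot: [0.002, 0.08, 0.997, -0.001]
ft_force: [0.2, -2.6, 2.0]
grip_width: -0.0001
grip_force: 1.5
```

Call:
{"op": "drive_tool", "data": {
  "motion": [
    [0.0024,0.0148,0,0,0],
    [0.0024,0.0148,0,0,0],
    [0.0024,0.0148,0,0,0],
    [0.0024,0.0148,0,0,0],
    [0.0016,0.0099,0,0,0]
  ]
}}

```text
clock: 13.1
tcp_pos: [0.5618, -0.1037, 0.0521]
tool_rot: [-0.0, 0.079, 0.997, 0.0]
ft_force: [-0.0, -2.6, 1.0]
grip_width: 0.0002
grip_force: 1.2
```

Call:
{"op": "drive_tool", "data": {
  "motion": [
    [0.0016,0.0099,0,0,0],
    [0.0016,0.0099,0,0,0],
    [0.0013,0.0079,0,0,0],
    [0.0008,0.0049,0,0,0],
    [0.0008,0.0049,0,0,0]
  ]
}}

```text
clock: 13.6
tcp_pos: [0.5674, -0.0683, 0.0521]
tool_rot: [-0.0, 0.08, 0.997, -0.0]
ft_force: [1.0, -3.0, -0.7]
grip_width: 0.0
grip_force: 1.1
```

Call:
{"op": "drive_tool", "data": {
  "motion": [
    [0.0008,0.0049,0,0,0],
    [0.0008,0.0049,0,0,0],
    [0.0006,0.004,0,0,0],
    [0.0003,0.002,0,0,0],
    [0,0,0,0,0]
  ]
}}

```text
clock: 14.1
tcp_pos: [0.5699, -0.052, 0.0522]
tool_rot: [-0.0, 0.08, 0.997, 0.0]
ft_force: [2.3, -1.8, -0.0]
grip_width: -0.0001
grip_force: 0.7
```

Call:
{"op": "drive_tool", "data": {
  "motion": [
    [0.0005,0.003,0,0,0],
    [0.0003,0.002,0,0,0],
    [0,0,0,0,0]
  ]
}}

```text
clock: 14.4
tcp_pos: [0.5707, -0.0473, 0.0522]
tool_rot: [-0.0, 0.08, 0.997, 0.0]
ft_force: [1.3, -2.2, -1.0]
grip_width: -0.0001
grip_force: 1.0
```

Call:
{"op": "drive_tool", "data": {
  "motion": [
    [0.0003,0.002,0,0,0],
    [0,0,0,0,0]
  ]
}}

```text
clock: 14.6
tcp_pos: [0.5709, -0.0455, 0.0522]
tool_rot: [-0.0, 0.08, 0.997, 0.0]
ft_force: [0.6, -1.9, -0.9]
grip_width: 0.0002
grip_force: 1.2
```

Call:
{"op": "drive_tool", "data": {
  "motion": [
    [0.0003,0.002,0,0,0],
    [0,0,0,0,0]
  ]
}}

```text
clock: 14.8
tcp_pos: [0.5713, -0.0434, 0.0522]
tool_rot: [-0.0, 0.08, 0.997, 0.0]
ft_force: [0.8, -2.1, -1.4]
grip_width: -0.0002
grip_force: 1.3
```

Call:
{"op": "drive_tool", "data": {
  "motion": [
    [0.0002,0.001,0,0,0],
    [0,0,0,0,0]
  ]
}}

```text
clock: 15.0
tcp_pos: [0.5714, -0.0425, 0.0522]
tool_rot: [-0.0, 0.08, 0.997, 0.0]
ft_force: [0.3, -3.3, -1.1]
grip_width: 0.0003
grip_force: 1.4
```

Call:
{"op": "drive_tool", "data": {
  "motion": [
    [0.0003,0.002,0,0,0],
    [0,0,0,0,0]
  ]
}}

```text
clock: 15.2
tcp_pos: [0.5718, -0.0403, 0.0522]
tool_rot: [-0.0, 0.08, 0.997, 0.0]
ft_force: [-0.5, -1.4, -2.6]
grip_width: -0.0001
grip_force: 1.3
```

Call:
{"op": "drive_tool", "data": {
  "motion": [
    [0.0003,0.002,0,0,0],
    [0,0,0,0,0]
  ]
}}

```text
clock: 15.4
tcp_pos: [0.572, -0.0388, 0.0522]
tool_rot: [-0.0, 0.08, 0.997, -0.0]
ft_force: [0.0, -3.8, -0.9]
grip_width: 0.0003
grip_force: 1.8
```

Call:
{"op": "drive_tool", "data": {
  "motion": [
    [0.0003,0.002,0,0,0],
    [0,0,0,0,0]
  ]
}}

```text
clock: 15.6
tcp_pos: [0.5721, -0.0388, 0.0523]
tool_rot: [-0.0, 0.081, 0.997, -0.001]
ft_force: [-1.0, -7.0, -1.9]
grip_width: 0.0001
grip_force: 3.3
```

Call:
{"op": "drive_tool", "data": {
  "motion": [
    [0.0003,0.002,0,0,0],
    [0,0,0,0,0]
  ]
}}

```text
clock: 15.8
tcp_pos: [0.572, -0.0387, 0.0523]
tool_rot: [-0.0, 0.082, 0.997, -0.002]
ft_force: [-1.8, -9.4, -1.7]
grip_width: -0.0003
grip_force: 4.9
```

```bash
python3 - <<'E'
from h import *
a=robot.grab_frame("top");b=robot.grab_frame("scene")
cv2.imwrite("pics/g5.png",np.hstack([cv2.resize(a[150:240,150:310],(400,300)),cv2.resize(b[165:285,210:320],(400,300))]))
p=np.load("jig.npy");c,s=np.cos(p[2]),np.sin(p[2]);inv=lambda w:(np.array(w)-p[:2])@np.array([[c,-s],[s,c]])
m=comp(a,[0,60,20],[15,255,110],[180,165,245,215])
r=rect("top",m,.063);print(r[1:3],inv(r[0]),[inv(q).round(1).tolist() for q in r[3]])
S=robot.sense();print(inv(S["tcp_pos"][:2]*1000),S["ft_force"])
E
```

```text
(array([102.1,  55.8]), 81.0) [ -5.33930049 120.30944251] [[-33.1, 69.2], [22.7, 69.0], [22.6, 171.2], [-33.1, 171.5]]
[-14.16558477 -11.50619088] [-1.03722353 -9.50021174 -1.38284454]
```

View pics/g5.png

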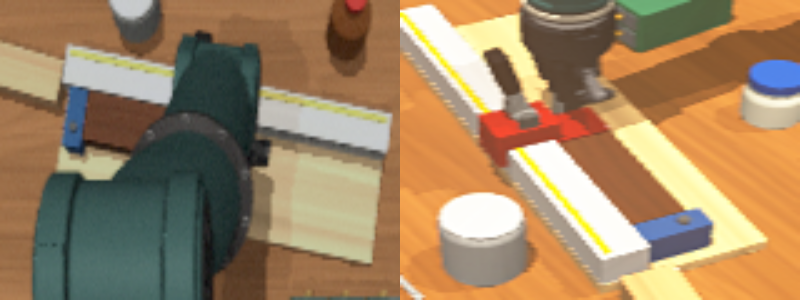

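The scene crop shows the stop snug on the blank and the blank at the blue stop; the push stalled at about 9 N. The lever is still leaning back. I'll retreat, rise and measure the lever.

Call:
{"op": "drive_tool", "data": {
  "motion": [
    [-0.0008,-0.005,0,0,0],
    [-0.0031,-0.02,0,0,0],
    [-0.0016,-0.01,0.03,0,0],
    [0,0,0.05,0,0],
    [0,0,0.05,0,0]
  ]
}}

```text
clock: 16.4
tcp_pos: [0.5669, -0.0681, 0.1833]
tool_rot: [-0.001, 0.08, 0.997, 0.001]
ft_force: [1.4, 0.4, 1.1]
grip_width: -0.0001
grip_force: 0.0
```

Call:
{"op": "drive_tool", "data": {
  "motion": [
    [0,0,0.05,0,0],
    [0,0,0.03,0,0],
    [-0.006,-0.04,0,0,0],
    [-0.006,-0.04,0,0,0],
    [0,0,0,0,0]
  ]
}}

```text
clock: 16.9
tcp_pos: [0.5542, -0.1552, 0.2634]
tool_rot: [0.001, 0.084, 0.996, -0.001]
ft_force: [-0.5, -0.4, -0.2]
grip_width: -0.0003
grip_force: 0.0
```

```bash
python3 - <<'E'
from h import *
a=robot.grab_frame("top");b=robot.grab_frame("scene")
cv2.imwrite("pics/g6.png",np.hstack([cv2.resize(a[150:240,150:310],(400,300)),cv2.resize(b[165:255,200:300],(400,300))]))
p=np.load("jig.npy");c,s=np.cos(p[2]),np.sin(p[2]);M=np.array([[c,-s],[s,c]]);inv=lambda w:(np.array(w)-p[:2])@M
fw=lambda x,y,z:[*((np.array([x,y])@M.T+p[:2])/1000),z/1000]
for px in(30,42,54):
  print(px,"piv",proj("scene",fw(px,20,108)).round(1),"tip",proj("scene",fw(px+49,20,197.5)).round(1),proj("top",fw(px+49,20,197.5)).round(1))
m=comp(b,[0,0,0],[180,255,75],[205,160,262,215]);y,x=np.nonzero(m);i=y.argmin();print("scene dark",m.sum(),x.min(),x.max(),y.min(),y.max(),x[i])
m=comp(a,[0,0,0],[180,120,60],[215,155,265,215]);y,x=np.nonzero(m);i=y.argmin();print("top dark",m.sum(),x.min(),x.max(),y.min(),y.max(),x[i])
m=comp(a,[0,170,80],[6,255,255],[195,165,260,215]);r=rect("top",m,.066);print("red",r[1:3],inv(r[0]),[inv(q).round(1).tolist() for q in r[3]])
S=robot.sense();print(S["tcp_pos"],inv(S["tcp_pos"][:2]*1000))
E
```

```text
30 piv [246.9 207.4] tip [230.  190.5] [232.6 156.7]
42 piv [243.1 208.7] tip [225.9 191.9] [233.3 152.8]
54 piv [239.3 210. ] tip [221.8 193.3] [233.9 149. ]Traceback (most recent call last):
  File "<stdin>", line 8, in <module>
    return _wrapfunc(a, 'nonzero')
    return _wrapit(obj, method, *args, **kwds)
    result = getattr(arr, method)(*args, **kwds)
ValueError: Calling nonzero on 0d arrays is not allowed. Use np.atleast_1d(scalar).nonzero() instead.
```

View pics/g6.png

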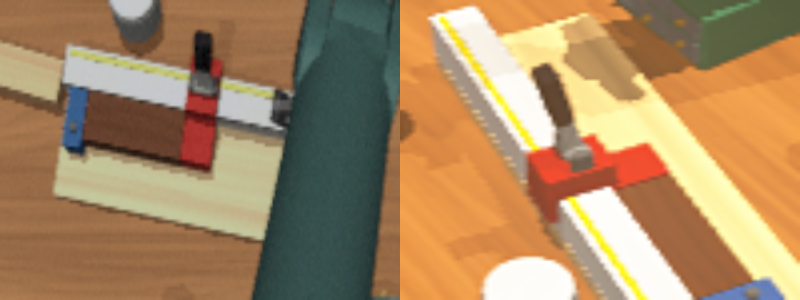

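Stop and blank are in place. The tip of the lever's grip is at crop pixels (203,33) in the top view and (543,66) in the scene view. I'll triangulate it.

```bash
python3 - <<'E'
from h import *
p=np.load("jig.npy");c,s=np.cos(p[2]),np.sin(p[2]);M=np.array([[c,-s],[s,c]]);inv=lambda w:(np.array(w)-p[:2])@M
def P(n):
    c=robot.calibration(n);f=192/np.tan(np.radians(c["fovy"])/2)
    return np.array([[f,0,c["cx"]],[0,f,c["cy"]],[0,0,1]])@np.c_[np.array(c["R"]),np.array(c["t"])]
def tri(a,b):
    X=cv2.triangulatePoints(P("top"),P("scene"),np.array(a,float).reshape(2,1),np.array(b,float).reshape(2,1));X=(X[:3]/X[3]).ravel()*1000
    print(inv(X[:2]).round(1),X[2].round(1),"reproj",proj("top",X/1000).round(1),proj("scene",X/1000).round(1))
T=lambda x,y:(150+x/2.5,150+y/3.333)
S=lambda x,y:(200+(x-400)/4,165+y/3.333)
tri(T(203,33),S(543,66))       # tip
tri(T(205,66),S(563,120))      # black/steel junction
E
```

```text
[63.4 21.8] 214.4 reproj [231.  160.2] [235.4 184.7]
[50.  19.7] 143.7 reproj [231.7 170.2] [240.2 200.9]
```

Call:
{"op": "drive_tool", "data": {
  "motion": [
    [0.0229,0.0215,0,0,0],
    [0.0229,0.0215,0,0,0],
    [0.0229,0.0215,0,0,0],
    [0.0229,0.0215,0,0,0],
    [0.0229,0.0215,0,0,0]
  ]
}}

```text
clock: 17.5
tcp_pos: [0.6706, -0.0375, 0.2619]
tool_rot: [-0.0, 0.078, 0.997, 0.001]
ft_force: [-0.0, 0.5, 0.2]
grip_width: -0.0003
grip_force: 0.0
```

Call:
{"op": "drive_tool", "data": {
  "motion": [
    [0.0229,0.0215,0,0,0],
    [0,0,0,0,0],
    [0,0,-0.04,0,0],
    [0,0,-0.039,0,0],
    [0,0,0,0,0]
  ]
}}

```text
clock: 18.0
tcp_pos: [0.6876, -0.0181, 0.1774]
tool_rot: [-0.007, 0.079, 0.997, 0.0]
ft_force: [-1.2, 0.9, -0.6]
grip_width: 0.0003
grip_force: 0.0
```

```bash
python3 - <<'E'
from h import *
b=robot.grab_frame("scene")
cv2.imwrite("pics/g7.png",cv2.resize(b[130:250,180:300],(600,600)))
p=np.load("jig.npy");c,s=np.cos(p[2]),np.sin(p[2]);M=np.array([[c,-s],[s,c]])
S=robot.sense();print(S["tcp_pos"],(S["tcp_pos"][:2]*1000-p[:2])@M,S["ft_force"])
E
```

```text
[ 0.68999759 -0.01862293  0.18048441] [99.2280092  26.84348134] [0.47394224 0.26105522 0.74006348]
```

View pics/g7.png

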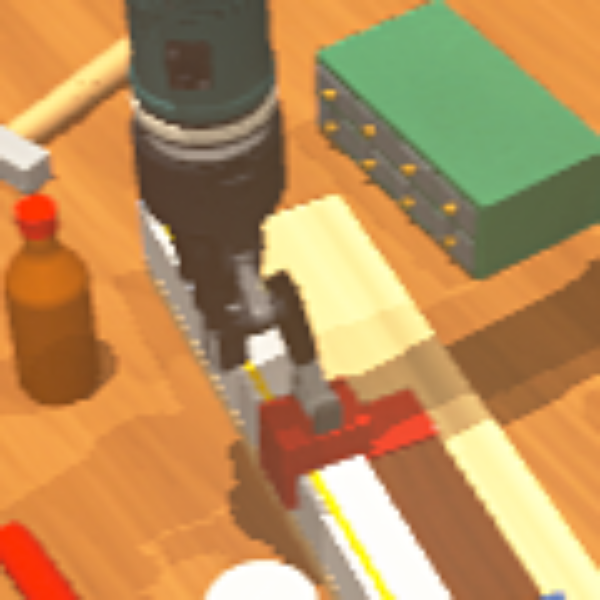

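The closed fingers stand just behind the lever, at (235,340) versus the grip at (295,310). I'll push it over the top.

Call:
{"op": "drive_tool", "data": {
  "motion": [
    [-0.0138,-0.0039,0.002,0,0],
    [-0.01,0.0016,0,0,0],
    [-0.01,0.0016,0,0,0],
    [-0.01,0.0016,0,0,0],
    [-0.01,0.0016,0,0,0]
  ]
}}

```text
clock: 18.55
tcp_pos: [0.6395, -0.0177, 0.1867]
tool_rot: [0.002, 0.08, 0.997, 0.0]
ft_force: [2.0, -0.1, 3.0]
grip_width: 0.0001
grip_force: 1.0
```

Call:
{"op": "drive_tool", "data": {
  "motion": [
    [-0.01,0.0016,0,0,0],
    [-0.01,0.0016,0,0,0],
    [-0.01,0.0016,-0.002,0,0],
    [-0.01,0.0016,-0.003,0,0],
    [0,0,0,0,0]
  ]
}}

```text
clock: 19.05
tcp_pos: [0.5959, -0.0115, 0.1793]
tool_rot: [-0.002, 0.08, 0.997, -0.0]
ft_force: [-0.2, 0.3, 0.2]
grip_width: 0.0001
grip_force: 0.0
```

```bash
python3 - <<'E'
from h import *
b=robot.grab_frame("scene")
cv2.imwrite("pics/g8.png",cv2.resize(b[130:250,180:300],(600,600)))
p=np.load("jig.npy");c,s=np.cos(p[2]),np.sin(p[2]);M=np.array([[c,-s],[s,c]])
S=robot.sense();print(S["tcp_pos"],(S["tcp_pos"][:2]*1000-p[:2])@M,S["ft_force"])
E
```

```text
[ 0.59696272 -0.01161537  0.17959589] [ 6.24663566 19.15870225] [ 0.19483983 -0.0429265   0.4745746 ]
```

Call:
{"op": "drive_tool", "data": {
  "motion": [
    [-0.007,0.0011,-0.007,0,0],
    [-0.008,0.0013,-0.008,0,0],
    [-0.008,0.0013,-0.009,0,0]
  ]
}}

```text
clock: 19.4
tcp_pos: [0.5775, -0.0083, 0.1562]
tool_rot: [0.002, 0.08, 0.997, 0.0]
ft_force: [3.8, -0.8, 2.1]
grip_width: 0.0001
grip_force: 1.7
```

Call:
{"op": "drive_tool", "data": {
  "motion": [
    [-0.004,0.0006,-0.009,0,0],
    [-0.004,0.0006,-0.009,0,0],
    [0,0,0,0,0]
  ]
}}

```text
clock: 19.7
tcp_pos: [0.5656, -0.0067, 0.1366]
tool_rot: [-0.003, 0.08, 0.997, -0.0]
ft_force: [-0.5, 0.6, -0.2]
grip_width: -0.0002
grip_force: 0.0
```

Call:
{"op": "drive_tool", "data": {
  "motion": [
    [0,0,-0.003,0,0],
    [0,0,-0.003,0,0],
    [0,0,0,0,0]
  ]
}}

```text
clock: 20.0
tcp_pos: [0.5655, -0.0067, 0.1351]
tool_rot: [-0.003, 0.08, 0.997, 0.0]
ft_force: [-7.5, 1.1, 28.1]
grip_width: -0.0
grip_force: 13.6
```

The force jumped to 28 N at the expected end-stop height, so the lever is fully over. I'll lift clear and check with masks.

Call:
{"op": "drive_tool", "data": {
  "motion": [
    [0,0,0.01,0,0],
    [0,0,0.03,0,0],
    [0,0,0.05,0,0],
    [0,0,0.05,0,0],
    [-0.01,-0.04,0.02,0,0]
  ]
}}

```text
clock: 20.5
tcp_pos: [0.5608, -0.0405, 0.2964]
tool_rot: [0.003, 0.075, 0.997, 0.002]
ft_force: [1.8, 0.4, -0.4]
grip_width: 0.0003
grip_force: 0.0
```

Call:
{"op": "drive_tool", "data": {
  "motion": [
    [-0.01,-0.05,0.02,0,0],
    [-0.01,-0.05,0.02,0,0],
    [-0.01,-0.05,0,0,0],
    [0,-0.04,0,0,0],
    [0,0,0,0,0]
  ]
}}

```text
clock: 21.0
tcp_pos: [0.5266, -0.2346, 0.3285]
tool_rot: [-0.001, 0.086, 0.996, -0.002]
ft_force: [-0.5, -0.1, 0.9]
grip_width: -0.0001
grip_force: 0.0
```

```bash
python3 - <<'E'
from h import *
a=robot.grab_frame("top");b=robot.grab_frame("scene")
p=np.load("jig.npy");c,s=np.cos(p[2]),np.sin(p[2]);M=np.array([[c,-s],[s,c]]);inv=lambda w:(np.array(w)-p[:2])@M
fw=lambda x,y,z:[*((np.array([x,y])@M.T+p[:2])/1000),z/1000]
for q in(1.7,1.95):
    f=q-.5;t=fw(42-102*np.sin(f),20,108+102*np.cos(f));print(q,proj("top",t).round(1),proj("scene",t).round(1))
for n,im,roi in(("top",a,[215,160,250,212]),("scene",b,[235,185,285,235])):
    g=cv2.inRange(im,np.zeros(3),np.array([60,55,55]));k=np.zeros_like(g);k[roi[1]:roi[3],roi[0]:roi[2]]=255
    y,x=np.nonzero(g&k);print(n,len(x),x.min(),x.max(),y.min(),y.max(),"at max-row x",x[y==y.max()].mean(),"at max-col y",y[x==x.max()].mean())
m=comp(a,[0,60,20],[15,255,110],[180,165,225,215]);r=rect("top",m,.063);print("blank",r[1:3],[inv(q).round(1).tolist() for q in r[3]])
m=comp(a,[0,170,80],[6,255,255],[215,165,260,215]);r=rect("top",m,.066);print("red",r[1:3],[inv(q).round(1).tolist() for q in r[3]])
print(robot.sense()["tcp_pos"])
E
```

```text
1.7 [225.9 202.6] [273.  189.5]
1.95 [225.9 205.8] [274.6 194.9]Traceback (most recent call last):
  File "<stdin>", line 8, in <module>
cv2.error: OpenCV(4.12.0) /io/opencv/modules/core/src/arithm.cpp:2092: error: (-215:Assertion failed) lb.type() == ub.type() in function 'inRange'
```

```bash
python3 - <<'E'
from h import *
a=robot.grab_frame("top");b=robot.grab_frame("scene")
p=np.load("jig.npy");c,s=np.cos(p[2]),np.sin(p[2]);M=np.array([[c,-s],[s,c]]);inv=lambda w:(np.array(w)-p[:2])@M
for n,im,roi in(("top",a,[215,175,240,212]),("scene",b,[245,180,290,215])):
    k=im.max(2)<75;z=np.zeros_like(k);z[roi[1]:roi[3],roi[0]:roi[2]]=1
    y,x=np.nonzero(k&z);print(n,len(x))
    if len(x):print(x.min(),x.max(),y.min(),y.max(),"at max-row x",x[y==y.max()].mean(),"at max-col y",y[x==x.max()].mean())
m=comp(a,[0,60,20],[15,255,110],[180,165,225,215]);r=rect("top",m,.063);print("blank",r[1:3],[inv(q).round(1).tolist() for q in r[3]])
m=comp(a,[0,170,80],[6,255,255],[215,165,260,215]);r=rect("top",m,.066);print("red",r[1:3],[inv(q).round(1).tolist() for q in r[3]])
E
```

```text
top 163
215 237 176 205 at max-row x 225.5 at max-col y 185.0
scene 0
blank (array([133.7,  56. ]), 80.7) [[-34.1, 37.7], [22.6, 37.6], [22.6, 171.2], [-33.1, 171.5]]
red (array([40.7, 15.8]), 78.7) [[62.5, 3.4], [78.7, 3.0], [80.3, 43.7], [64.1, 44.2]]
```

The lever tip sits at row 205, where 205.8 is predicted at full travel. The blank is flush and spans the gap between the stops. I'm handing in.

```bash
python3 -c "
from bench import robot
print(robot.sign_off())"
```

```text
the job is handed in; nothing more can be done
None
```

The job is handed in at about 21 s, with no verdict shown: the rasp is in the tray, the blank is home against the fence and blue stop with the red stop against it, and the lever is down (by force reading and one top-view check).

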